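# Fill the egg-breakfast caddy

### The job

Get the wooden breakfast caddy ready for a boiled egg: stand the lidded stoneware mustard pot, the tin pepper shaker with the domed top and the white egg cup upright in it, each right down in its own pocket - the pot in the wide one, the shaker in the middling one, the foot of the egg cup in the narrow one. Set them down gently rather than dropping them, let none fall over, and let go of them; the look-alikes, a wooden butter stamp and two open tin measures, do not belong in the caddy and stay where they stand.

Things in the scene. Friction and masses are not known exactly. Their poses are not given: they have to be found in the camera images.
- pot_c (a point): Mustard pot, buff stoneware, round, with a fixed lid and a small knob: 80 mm high, belly 64 mm across up to 57 mm above its foot, lid 56 mm across above that, knob 16 mm across on top from 68 mm up. Stands upright on the worktop; 0.2 kg or so. This point: on its axis, 40 mm above its foot; z up.
- shaker_c (a point): Pepper shaker, plain tin cylinder with a closed domed, pierced top: 46 mm across, 82 mm high. Stands upright; about 0.07 kg. This point: on its axis, 41 mm above its foot; z up.
- egg_cup_c (a point): White egg cup, a goblet: round foot 38 mm across and 16 mm high, above it an open bowl that widens to 46 mm across at the rim, 59 mm high in all. Stands upright; about 0.06 kg. This point: on its axis, 29.5 mm above its foot (inside the lower bowl); z up.
- pot_pocket: Fixed wooden block 91 (x) x 89 (y) x 21 mm, one of 3 in a row (90 mm pitch along y, in any order) in the caddy's dark tray, whose rim is 33 mm above the worktop. Origin: centre of its underside, 9 mm above the worktop; x across the row, z up. In its middle the mustard pot's pocket: the wide round hole, 78 mm across, 18 mm deep, floor 3 mm above the origin.
- shaker_pocket: Fixed wooden block 91 (x) x 89 (y) x 21 mm, one of 3 in a row (90 mm pitch along y, in any order) in the caddy's dark tray, whose rim is 33 mm above the worktop. Origin: centre of its underside, 9 mm above the worktop; x across the row, z up. In its middle the pepper shaker's pocket: the middling round hole, 60 mm across, 18 mm deep, floor 3 mm above the origin.
- cup_pocket: Fixed wooden block 91 (x) x 89 (y) x 21 mm, one of 3 in a row (90 mm pitch along y, in any order) in the caddy's dark tray, whose rim is 33 mm above the worktop. Origin: centre of its underside, 9 mm above the worktop; x across the row, z up. In its middle the egg cup's pocket: the narrowest hole, round, 50 mm across, 18 mm deep, floor 3 mm above the origin.
- stamp_c (a point): Turned wooden butter stamp (look-alike of the mustard pot; stays): round foot 64 mm across and 30 mm high with a 26 mm thick round handle, 66 mm high in all. This point: on its axis, 33 mm above its foot; z up.
- low_measure_c (a point): Low open tin measure, a plain tin cylinder without a top (look-alike of the pepper shaker; stays): 52 mm across, 60 mm high. This point: on its axis, 30 mm above its foot; z up. It and the tall one stand behind the others, before a shelf board 0.28 to 0.31 m up with its edge at x = 0.605; a waffle iron's handle sticks out over that edge to x = 0.55 at y -0.31 to -0.16.
- tall_measure_c (a point): Tall open tin measure, a plain tin cylinder without a top (look-alike of the pepper shaker; stays): 57 mm across, 90 mm high. This point: on its axis, 45 mm above its foot; z up. The wire handle of a basket reaches forward to x = 0.51 at y = -0.22, 0.05 m up.
There are look-alikes about, which are no part of the job. Leave any black or green look-alike of the part that bears egg_cup_c alone.

How it is judged:
By the outcome, as a careful person would: the job done as asked, in the order asked, and still so for the second after the job is handed in, with the robot touching nothing.
It also fails if it takes over 112 s, if anything falls off the work surface, if the arm or the gripper's body presses on something with over 40 N, if the wrist force passes 120 N, or if a joint passes its speed limit or range.

### The arm

A 6-joint arm with a two-finger parallel gripper is mounted at the origin on a cart in front of the work surface, level with it; the furniture and walls round the work are solid. World frame = base frame: x ahead of the robot, y to its left, z up, the work surface at z = 0. Lengths are in m, angles in rad, forces in N, time in s.
With the tool pointing down it reaches from about 0.3 to 0.875 m from the base axis. Payload 6.4 kg.
Tool frame: the origin (TCP) lies at the very end of the fingers, on their centre line; the grasp point (between the pads) lies 19 mm behind it; z points along the fingers, y is the line along which they close (so a half turn about z gives the same grasp; the last joint's range is limited). The gripper opens to 85 mm and grips with 20 to 120 N. Pads are 22 mm wide; open, the fingers measure 114 mm over their backs; the gripper's body (76 mm by 85 mm) begins 54 mm behind the grasp point. The pads swing forward as they close: fully open they stand 13 mm farther back than shut.
Start: joints at [-1.552, 0.181, 1.607, -0, 1.354, -0.206], TCP at [0.128, -0.561, 0.231] pointing down, gripper open.
Joint ranges: [-2.99, 2.99], [-0.89, 2.07], [0.3, 2.58], [-1.14, 4.28], [0, 2.63], [-3.12, 3.12]. Speed limits (rad/s): [2.57, 2.57, 3.01, 3.14, 3.14, 3.14].

### API

Orientations are given as a unit quaternion [w, x, y, z].
In Python, from bench import telemetry, camera, ctrl, spotter gives the robot as it stands.
- The arm moves only by the tool send_rows, never from a script. Its argument "series" is a list of rows, each a list of 3 entries, a list of its own where there are three numbers: the turn, a rotation vector about the world's x, y, z in degrees, then the shift along the world's x, y, z in mm, then the closure, from -1 (fully open) to 1 (shut), so that 0 is half open. In form: [[[rx, ry, rz], [dx, dy, dz], gripper], ...]. A call has 1 to 10 rows; each row is the pose to reach, as a shift and turn from the pose commanded when the call began; what a row does not reach only later rows make up. A row lasts 1/8 s, in which the tool goes at most 62.5 mm and 10.7 degrees, less where a joint would pass 70% of its speed; a pose out of reach is approached as far as the arm can. A call with a gripper value outside its range is refused whole. The fingers move at their own pace and stop on an object; the grip force is fixed at half the most. Time passes only in rows, so rows that repeat a pose let the fingers close. It gives the time, the measured TCP pose, the force, the opening and the grip force at its end, in the units of the state.
- telemetry.get_obs(): the state, without advancing time (a new reading comes with each control period).
- camera(name): name is "scene" or "top" or "wrist"; returns a dict with "pixels" (480x640x3 uint8, red, green, blue), "camera_matrix" (3x3 intrinsics, pixels), "xyz" and "orientation" of the camera in the world. Camera axes: x right, y up, looking along -z (the intrinsics and any distortion apply to the point x, -y, -z); pixel columns grow to the right and rows downward; lengths in m; the calibration is good to about 2 mm. A picture is of the moment at which its call begins. There is no depth.
- ctrl.hand_in(): hands the job in; it is judged then, once.
Trained networks look in the newest picture that a camera, given by its name, has taken for a name from the list of things; names that differ only in an ending like _2 or _b are one class to them, and where a whole thing is asked for, a point or a joint stands for the part that bears it (a point fixed in the world has none). Each returns a list of dicts, best first, with "conf" (0 to 1); they miss things now and then, are a little off and sometimes report something else, mostly with a low value. They report only what shows in the picture. A call takes as long as a camera call. They do not tell look-alikes from the thing itself.
- spotter.boxes_of(thing, camera): "xyz" ([x, y, z] in m, in world coordinates, good to about 4 mm: the middle of the surface that is visible of it).
- spotter.landmark_of(thing, camera): "xyz" ([x, y, z] in m, in world coordinates, good to about 4 mm: a listed point, or the origin of a listed thing).
The state is a dict: "time_s": time; "q": joint angles; "dq": joint speeds; "joint_efforts": joint torques, N m; "eef_pos": TCP position; "eef_rot": TCP orientation; "wrist_force": force on the tool from outside, world axes, zero at the start; "torque": the same for the moment, N m; "opening": opening from 0.0 (shut) to 1.0 (fully open); "grasp_force": force on a finger pad.
Only numpy, scipy, OpenCV 4.12 (cv2) and the standard library are available. Lean on these libraries where they do the work, as an engineer would, in place of code of your own. Each camera call takes 0.05 s, during which the arm holds its last target. There are 200 camera calls.

## Working session

There is one attempt and no reset: what is moved stays moved. The work goes in short steps, Python scripts to look and compute and a tool call to move; the robot and the scene stay as the last step left them, time stands still between calls to the robot, and variables do not carry over. Pictures are saved under pics/ and viewed, at most 16 in all, crops included, and the job is handed in when it is done.

Besides the shell and the picture viewer there is one more tool, called by a JSON object that holds its "fn" and its "kwargs". send_rows: Moves the arm, as the interface text tells. Its arguments: {"type":"object","properties":{"series":{"type":"array","items":{"type":"array"}}},"required":["series"]}

```bash
mkdir -p pics
python3 - <<'E'
from bench import telemetry, camera, ctrl, spotter
import cv2
o=telemetry.get_obs();print({k:o[k] for k in('time_s','eef_pos','eef_rot','opening')})
for n in('scene','top'):
    c=camera(n);cv2.imwrite(f'pics/{n}0.png',c['pixels'][:,:,::-1])
    print(n,c['xyz'])
    for t in 'pot_c shaker_c egg_cup_c pot_pocket shaker_pocket cup_pocket stamp_c low_measure_c tall_measure_c'.split():
        print(t,[([round(float(v),3) for v in d['xyz']],round(d['conf'],2)) for d in spotter.landmark_of(t,n)])
E
```

```text
{'time_s': 0.0, 'eef_pos': array([ 0.12817223, -0.55998553,  0.23040401]), 'eef_rot': array([-8.53623274e-04,  9.93690385e-01,  1.12154735e-01,  7.66617667e-05]), 'opening': 1.0017347408825796}
scene [-0.1607461  -0.95495039  0.75631287]
pot_c [([0.567, -0.084, 0.03], 0.31)]
shaker_c [([0.497, -0.317, 0.039], 0.91), ([0.492, -0.443, 0.032], 0.68)]
egg_cup_c [([0.493, -0.443, 0.03], 0.97), ([0.524, -0.541, 0.03], 0.72)]
pot_pocket [([0.502, 0.086, 0.008], 0.56)]
shaker_pocket [([0.489, 0.268, 0.011], 0.81), ([0.5, 0.176, 0.008], 0.43)]
cup_pocket [([0.501, 0.18, 0.009], 0.77)]
stamp_c []
low_measure_c [([0.566, -0.085, 0.028], 0.5)]
tall_measure_c [([0.572, -0.385, 0.047], 0.72)]
top [ 0.30384618 -0.17218879  1.3391441 ]
pot_c [([0.497, -0.038, 0.035], 0.67)]
shaker_c [([0.502, -0.314, 0.037], 0.56)]
egg_cup_c [([0.513, -0.626, 0.03], 0.86), ([0.494, -0.442, 0.031], 0.72), ([0.527, -0.539, 0.027], 0.48)]
pot_pocket [([0.5, 0.085, 0.007], 0.69), ([0.5, -0.317, 0.039], 0.35)]
shaker_pocket [([0.489, 0.264, 0.006], 0.82)]
cup_pocket [([0.499, 0.171, 0.009], 0.98)]
stamp_c [([0.497, -0.147, 0.03], 0.63)]
low_measure_c [([0.573, -0.085, 0.029], 0.77)]
tall_measure_c [([0.579, -0.386, 0.044], 0.59)]
```

View pics/scene0.png

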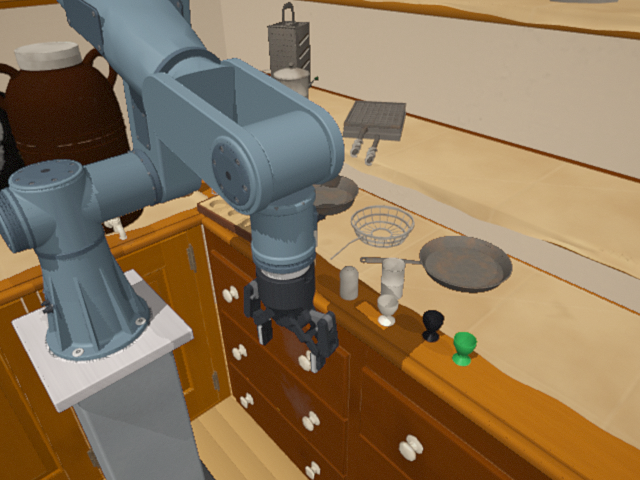

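View pics/top0.png

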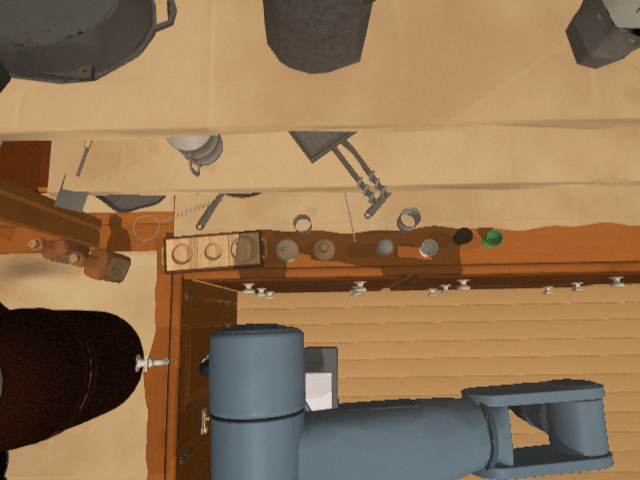

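The row seen from the top: caddy at px 165–265 with the wide hole at 243, the narrow one at 212 and the middling one at 182. The pot and stamp candidates are at 287 and 323, the shaker at 385, and the white cup at 428 with black and green cups to its right. I'll zoom in to tell the pot from the stamp.

Run:
```python
import cv2,numpy as np
i=cv2.imread('pics/top0.png')
a=cv2.resize(i[205:280,160:345],(800,324),interpolation=3);b=cv2.resize(i[205:280,335:520],(800,324),interpolation=3)
cv2.imwrite('pics/z0.png',cv2.resize(np.vstack([a,b]),(720,583)))
```

```text
(no output)
```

View pics/z0.png

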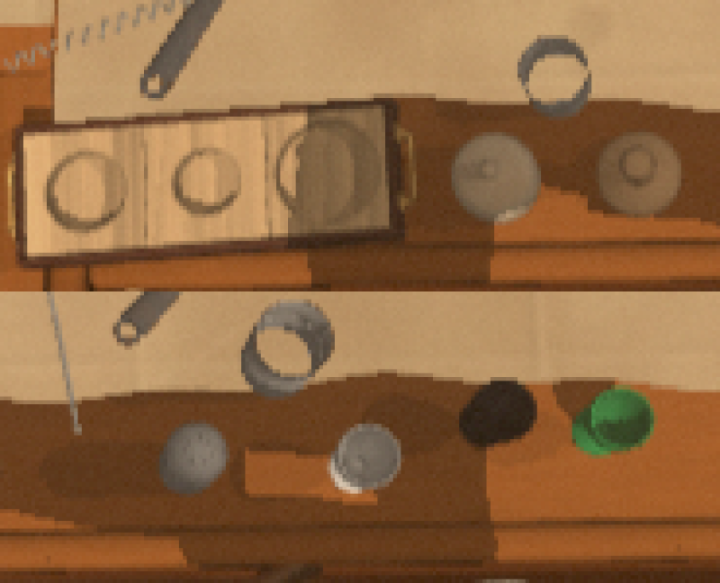

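Pot (buff, small knob) is at y≈-0.04 and the wooden stamp at y≈-0.147. The white cup is at y≈-0.443. Moving over the pot for a closer look, with the tool y axis lined up with world y.

{"fn": "send_rows", "kwargs": {"series": [[[0, 0, -1.3], [32, 55, 2], -1], [[0, 0, -2.6], [62, 108, 4], -1], [[0, 0, -3.9], [92, 160, 6], -1], [[0, 0, -5.2], [122, 213, 8], -1], [[0, 0, -6.5], [152, 266, 10], -1], [[0, 0, -8], [182, 319, 12], -1], [[0, 0, -10], [212, 372, 14], -1], [[0, 0, -11], [242, 425, 16], -1], [[0, 0, -12.9], [272, 478, 18], -1], [[0, 0, -12.9], [302, 530, 20], -1]]}}

```text
time_s: 2.25
eef_pos: [0.431, -0.0286, 0.2519]
eef_rot: [0.0, 1.0, -0.0, 0.001]
wrist_force: [0.7, -1.5, -0.7]
opening: 1.002
grasp_force: 0.0
```

```bash
cat > h.py <<'E'
from bench import telemetry, camera, ctrl, spotter
import cv2,numpy as np
from scipy.spatial.transform import Rotation as R
def rot(q): return R.from_quat(np.roll(q,-1))
def ray(c,u,v,z):
    K=np.array(c['camera_matrix']);d=np.linalg.inv(K)@[u,v,1];d=rot(np.array(c['orientation'])).apply([d[0],-d[1],-d[2]])
    p=np.array(c['xyz']);return p+d*(z-p[2])/d[2]
def look(n,f,things):
    c=camera(n);cv2.imwrite(f'pics/{f}.png',c['pixels'][:,:,::-1]);np.save(f'pics/{f}.npy',np.array([c],dtype=object))
    for t in things.split():
        print(t,[(np.round(d['xyz'],3).tolist(),round(d['conf'],2)) for d in spotter.landmark_of(t,n)])
    return c
def state():
    o=telemetry.get_obs();m=rot(np.array(o['eef_rot'])).as_matrix()
    print(round(o['time_s'],2),np.round(o['eef_pos'],4),'y',np.round(m[:,1],3),'z',np.round(m[:,2],3),'F',np.round(o['wrist_force'],1),'op',round(o['opening'],3),'g',round(o['grasp_force'],1),'q',np.round(o['q'],2))
E
python3 - <<'E'
from h import *
state();c=look('wrist','w1','pot_c stamp_c pot_pocket cup_pocket shaker_pocket');print(c['xyz'])
E
```

```text
2.25 [ 0.431  -0.0286  0.2519] y [-0.001 -1.     0.001] z [ 0.001 -0.001 -1.   ] F [ 0.7 -1.5 -0.7] op 1.002 g 0.0 q [-0.34 -0.18  1.92 -0.    1.39  1.23]
pot_c [([0.491, -0.039, 0.042], 0.83)]
stamp_c []
pot_pocket []
cup_pocket [([0.497, 0.179, 0.007], 0.6)]
shaker_pocket [([0.493, 0.265, 0.009], 0.57)]
[ 0.50475587 -0.0290545   0.39488384]
```

View pics/w1.png

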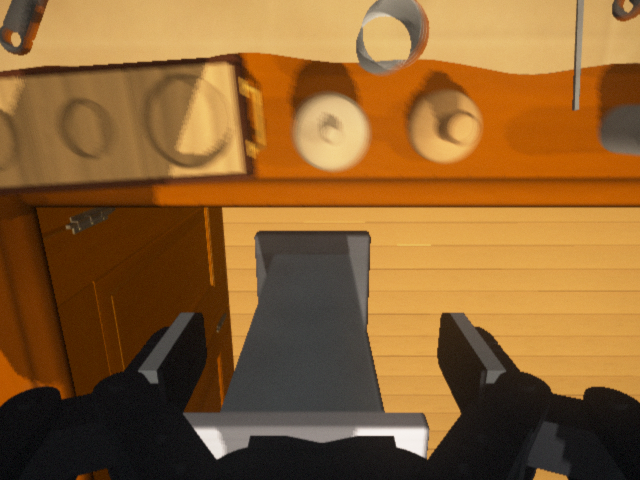

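Wrist view: pot with small knob at (331,130), stamp with thick handle at (445,126), wide hole at (187,120), narrow hole at (87,127).

Run:
```python
from h import *
c=np.load('pics/w1.npy',allow_pickle=True)[0]
for n,u,v,z in(('knob',330,127,.08),('lid/belly',331,131,.06),('wide',187,120,.03),('narrow',87,127,.03)):print(n,np.round(ray(c,u,v,z),4))
ct=camera('top')
for n,u,v,z in(('mid',182.1,253.9,.03),('nar',213.2,251.6,.03),('wide',243.8,250,.03)):print(n,np.round(ray(ct,u,v,z),4))
# sub-look: hough on the wrist picture once it stands still
c=look('wrist','w2','pot_c pot_pocket');g=cv2.cvtColor(c['pixels'],7);g=cv2.medianBlur(g,3)
h=cv2.HoughCircles(g,cv2.HOUGH_GRADIENT,1.5,30,param1=120,param2=30,minRadius=22,maxRadius=50)
if h is not None:
    for u,v,r in h[0]:
        if v<220: print(round(u),round(v),round(r),np.round(ray(c,u,v,.03),3),np.round(ray(c,u,v,.06),3))
```

```text
knob [ 0.4996 -0.0356  0.08  ]
lid/belly [ 0.4962 -0.0368  0.06  ]
wide [0.5047 0.0885 0.03  ]
narrow [0.4988 0.177  0.03  ]
mid [0.4914 0.2637 0.03  ]
nar [0.4963 0.1739 0.03  ]
wide [0.4992 0.0855 0.03  ]
pot_c [([0.489, -0.038, 0.042], 0.73), ([0.5, -0.144, 0.032], 0.21)]
pot_pocket [([0.504, 0.088, 0.006], 0.8)]
331 131 35 [ 0.494 -0.04   0.03 ] [ 0.494 -0.04   0.06 ]
188 122 44 [0.501 0.084 0.03 ] [0.502 0.075 0.06 ]
443 125 37 [ 0.498 -0.139  0.03 ] [ 0.499 -0.13   0.06 ]
389 29 35 [ 0.574 -0.088  0.03 ] [ 0.568 -0.083  0.06 ]
89 125 32 [0.499 0.171 0.03 ] [0.499 0.155 0.06 ]
227 95 33 [0.523 0.049 0.03 ] [0.522 0.042 0.06 ]
```

{"fn": "send_rows", "kwargs": {"series": [[[0, 0, 0], [30, -4, -50], -1], [[0, 0, 0], [64, -9, -90], -1], [[0, 0, 0], [64, -9, -120], -1], [[0, 0, 0], [64, -9, -150], -1], [[0, 0, 0], [64, -9, -180], -1], [[0, 0, 0], [64, -9, -205], -1], [[0, 0, 0], [64, -9, -222], -1], [[0, 0, 0], [64, -9, -222], -1]]}}

```text
time_s: 3.75
eef_pos: [0.4932, -0.0399, 0.0283]
eef_rot: [-0.0, 1.0, -0.001, -0.001]
wrist_force: [0.6, -0.2, -0.3]
opening: 0.998
grasp_force: 0.0
```

{"fn": "send_rows", "kwargs": {"series": [[[0, 0, 0], [0, 0, 0], -0.2], [[0, 0, 0], [0, 0, 0], 0.3], [[0, 0, 0], [0, 0, 0], 1], [[0, 0, 0], [0, 0, 0], 1], [[0, 0, 0], [0, 0, 0], 1], [[0, 0, 0], [0, 0, 0], 1], [[0, 0, 0], [0, 0, 0], 1], [[0, 0, 0], [0, 0, 0], 1]]}}

```text
time_s: 4.75
eef_pos: [0.4952, -0.0397, 0.0311]
eef_rot: [0.0, 1.0, -0.0, 0.001]
wrist_force: [-2.6, 1.5, 6.5]
opening: 0.705
grasp_force: 63.5
```

Run:
```python
from h import *
state();a=look('wrist','w3','pot_c')['pixels'];b=look('scene','s3','pot_c')['pixels']
cv2.imwrite('pics/c3.png',np.hstack([cv2.resize(a,(400,300)),cv2.resize(b[150:300,150:350],(400,300))])[:,:,::-1])
```

```text
4.75 [ 0.4952 -0.0397  0.0311] y [-0.    -1.     0.001] z [ 0.002 -0.001 -1.   ] F [-2.6  1.5  6.5] op 0.705 g 63.5 q [-0.32  0.3   1.93 -0.    0.91  1.25]
pot_c [([0.491, -0.04, 0.037], 0.56)]
pot_c [([0.496, -0.042, 0.041], 0.85)]
```

View pics/c3.png

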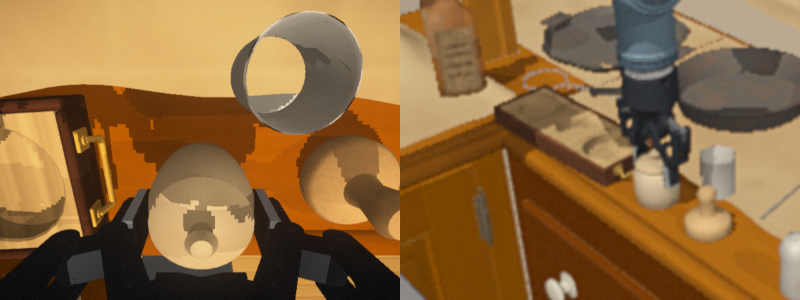

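The pot sits well between the pads. Lifting it and carrying it over the wide pocket.

{"fn": "send_rows", "kwargs": {"series": [[[0, 0, 0], [0, 0, 8], 1], [[0, 0, 0], [0, 0, 20], 1], [[0, 0, 0], [0, 0, 36], 1], [[0, 0, 0], [0, 0, 50], 1], [[0, 0, 0], [2, 25, 52], 1], [[0, 0, 0], [4, 55, 52], 1], [[0, 0, 0], [5, 85, 52], 1], [[0, 0, 0], [6, 110, 52], 1], [[0, 0, 0], [7, 125, 52], 1], [[0, 0, 0], [7, 125, 52], 1]]}}

```text
time_s: 6.2
eef_pos: [0.5013, 0.086, 0.0817]
eef_rot: [0.0, 1.0, 0.001, 0.0]
wrist_force: [0.1, -0.5, -1.9]
opening: 0.704
grasp_force: 65.5
```

Run:
```python
from h import *
state();a=look('wrist','w4','pot_c pot_pocket')['pixels'];b=look('scene','s4','pot_c pot_pocket')['pixels'];t=look('top','t4','pot_c pot_pocket')['pixels']
cv2.imwrite('pics/c4.png',np.hstack([cv2.resize(a,(400,300)),cv2.resize(b[150:300,150:350],(400,300))])[:,:,::-1])
```

```text
6.2 [0.5013 0.086  0.0817] y [ 0.001 -1.     0.   ] z [ 0. -0. -1.] F [ 0.1 -0.5 -1.9] op 0.704 g 65.5 q [-0.06  0.23  1.89 -0.    1.03  1.51]
pot_c [([0.498, 0.088, 0.09], 0.6)]
pot_pocket []
pot_c [([0.503, 0.084, 0.09], 0.63)]
pot_pocket [([0.502, 0.086, 0.005], 0.72)]
pot_c [([0.504, 0.085, 0.089], 0.62)]
pot_pocket [([0.499, 0.086, 0.009], 0.78)]
```

View pics/c4.png

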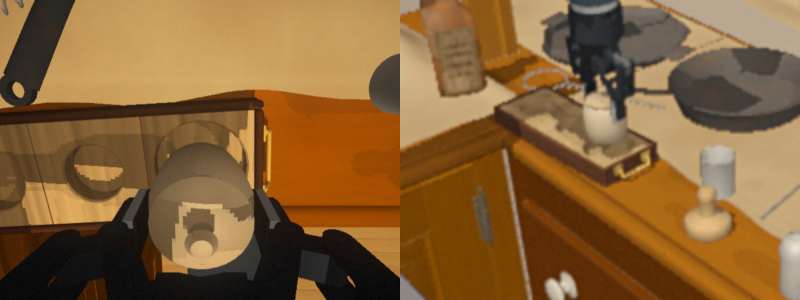

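{"fn": "send_rows", "kwargs": {"series": [[[0, 0, 0], [0, 0, -8], 1], [[0, 0, 0], [0, 0, -16], 1], [[0, 0, 0], [0, 0, -24], 1], [[0, 0, 0], [0, 0, -30], 1], [[0, 0, 0], [0, 0, -34], 1], [[0, 0, 0], [0, 0, -36], 1], [[0, 0, 0], [0, 0, -36], 1]]}}

```text
time_s: 7.52
eef_pos: [0.5012, 0.0855, 0.0453]
eef_rot: [-0.0, 1.0, -0.0, -0.0]
wrist_force: [-0.5, -0.9, -2.2]
opening: 0.704
grasp_force: 65.5
```

{"fn": "send_rows", "kwargs": {"series": [[[0, 0, 0], [0, 0, -1], 1], [[0, 0, 0], [0, 0, -1], 1], [[0, 0, 0], [0, 0, -2], 1], [[0, 0, 0], [0, 0, -2], 1]]}}

```text
time_s: 8.02
eef_pos: [0.5012, 0.0855, 0.0433]
eef_rot: [0.0, 1.0, -0.0, 0.0]
wrist_force: [0.0, 1.0, -2.5]
opening: 0.701
grasp_force: 65.5
```

{"fn": "send_rows", "kwargs": {"series": [[[0, 0, 0], [0, 0, -1], 1], [[0, 0, 0], [0, 0, -1], 1], [[0, 0, 0], [0, 0, -2], 1], [[0, 0, 0], [0, 0, -2], 1]]}}

```text
time_s: 8.52
eef_pos: [0.5013, 0.0855, 0.0431]
eef_rot: [0.0, 1.0, 0.0, -0.0]
wrist_force: [-8.8, -0.9, 17.9]
opening: 0.705
grasp_force: 67.5
```

Contact felt at the pocket floor. Easing off and releasing.

{"fn": "send_rows", "kwargs": {"series": [[[0, 0, 0], [0, 0, 1], 1], [[0, 0, 0], [0, 0, 1], 0.3], [[0, 0, 0], [0, 0, 1], -0.3], [[0, 0, 0], [0, 0, 1], -1], [[0, 0, 0], [0, 0, 1], -1], [[0, 0, 0], [0, 0, 1], -1], [[0, 0, 0], [0, 0, 30], -1], [[0, 0, 0], [0, 0, 60], -1], [[0, 0, 0], [-30, 0, 90], -1], [[0, 0, 0], [-70, -20, 110], -1]]}}

```text
time_s: 9.78
eef_pos: [0.4315, 0.0656, 0.1528]
eef_rot: [0.0, 1.0, 0.001, 0.001]
wrist_force: [1.0, 0.4, -0.1]
opening: 1.001
grasp_force: 0.0
```

Run:
```python
from h import *
state();a=look('wrist','w5','pot_c cup_pocket shaker_pocket')['pixels'];look('top','t5','pot_c')
cv2.imwrite('pics/c5.png',cv2.resize(a,(480,360))[:,:,::-1])
```

```text
9.78 [0.4315 0.0656 0.1528] y [ 0.001 -1.     0.   ] z [ 0.002 -0.    -1.   ] F [ 1.   0.4 -0.1] op 1.001 g 0.0 q [-0.12 -0.05  2.02  0.    1.17  1.45]
pot_c [([0.497, 0.088, 0.053], 0.98)]
cup_pocket [([0.498, 0.181, 0.009], 0.63)]
shaker_pocket [([0.493, 0.269, 0.009], 0.95)]
pot_c [([0.504, 0.086, 0.05], 0.47)]
```

View pics/c5.png

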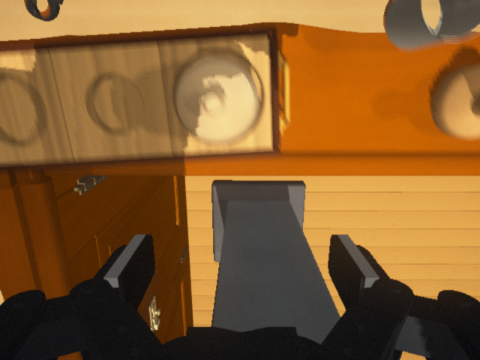

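Pot is right down in its pocket (lid circle at (213,98) inside the wide hole). Moving to the shaker with the tool tilted back, clear of the waffle-iron handle.

{"fn": "send_rows", "kwargs": {"series": [[[0, -3, 0], [-20, -40, 20], -1], [[0, -6, 0], [-25, -85, 35], -1], [[0, -9, 0], [-25, -130, 47], -1], [[0, -12, 0], [-25, -175, 47], -1], [[0, -15, 0], [-25, -220, 47], -1], [[0, -15, 0], [-25, -265, 47], -1], [[0, -15, 0], [-25, -310, 47], -1], [[0, -15, 0], [-25, -350, 47], -1], [[0, -15, 0], [-25, -376, 47], -1], [[0, -15, 0], [-25, -376, 47], -1]]}}

```text
time_s: 11.32
eef_pos: [0.4063, -0.3122, 0.1972]
eef_rot: [-0.001, 0.992, -0.001, 0.13]
wrist_force: [-0.6, 0.4, -0.7]
opening: 1.007
grasp_force: 0.0
```

Run:
```python
from h import *
state();camera('top');a=look('wrist','w6','shaker_c egg_cup_c tall_measure_c');print(a['xyz'])
for d in spotter.boxes_of('shaker_c','wrist'):print('box',np.round(d['xyz'],3),d['conf'])
```

```text
11.32 [ 0.4063 -0.3122  0.1972] y [-0.002 -1.    -0.002] z [ 0.258  0.001 -0.966] F [-0.6  0.4 -0.7] op 1.007 g 0.0 q [-1.03 -0.06  1.95  0.25  1.12  0.45]
shaker_c []
egg_cup_c [([0.526, -0.544, 0.031], 0.95), ([0.493, -0.438, 0.028], 0.86), ([0.567, -0.083, 0.031], 0.28)]
tall_measure_c [([0.57, -0.388, 0.045], 0.59)]
[ 0.44086523 -0.31166226  0.3545367 ]
box [ 0.492 -0.315  0.078] 0.83
```

View pics/w6.png

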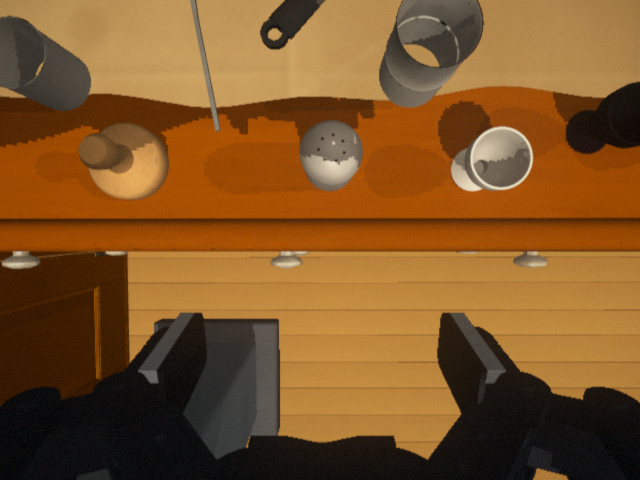

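Shaker dome (pierced) at (331,142), flanks at 301–362; cup rim centre at (499,158); tall measure behind at (430,50).

Run:
```python
from h import *
c=np.load('pics/w6.npy',allow_pickle=True)[0]
for n,u,v,z in(('dome',331,142,.078),('flankL',301,155,.06),('flankR',362,155,.06),('domeback',331,121,.066),('basefront',331,191,.0),('cuprim',499,158,.059),('cuprimL',467,158,.059),('cuprimR',532,158,.059),('cuprimT',499,126,.059),('cuprimB',499,190,.059)):print(n,np.round(ray(c,u,v,z),4))
```

```text
dome [ 0.4991 -0.3174  0.078 ]
flankL [ 0.4935 -0.2958  0.06  ]
flankR [ 0.4935 -0.3405  0.06  ]
domeback [ 0.5166 -0.3176  0.066 ]
basefront [ 0.4726 -0.319   0.    ]
cuprim [ 0.4913 -0.4412  0.059 ]
cuprimL [ 0.4914 -0.4178  0.059 ]
cuprimR [ 0.4913 -0.4655  0.059 ]
cuprimT [ 0.5146 -0.4409  0.059 ]
cuprimB [ 0.4679 -0.4416  0.059 ]
```

{"fn": "send_rows", "kwargs": {"series": [[[0, 0, 0], [10, -2, -45], -1], [[0, 0, 0], [25, -5, -85], -1], [[0, 0, 0], [50, -5, -110], -1], [[0, 0, 0], [75, -5, -130], -1], [[0, 0, 0], [90, -5, -150], -1], [[0, 0, 0], [95, -5, -164], -1], [[0, 0, 0], [95, -5, -164], -1], [[0, 0, 0], [95, -5, -164], -1]]}}

```text
time_s: 12.62
eef_pos: [0.5011, -0.3157, 0.035]
eef_rot: [0.0, 0.991, -0.0, 0.131]
wrist_force: [-0.6, 0.5, -0.1]
opening: 0.998
grasp_force: 0.0
```

{"fn": "send_rows", "kwargs": {"series": [[[0, 0, 0], [0, 0, 0], -0.2], [[0, 0, 0], [0, 0, 0], 0.2], [[0, 0, 0], [0, 0, 0], 0.5], [[0, 0, 0], [0, 0, 0], 1], [[0, 0, 0], [0, 0, 0], 1], [[0, 0, 0], [0, 0, 0], 1], [[0, 0, 0], [0, 0, 0], 1], [[0, 0, 0], [0, 0, 0], 1]]}}

```text
time_s: 13.62
eef_pos: [0.5015, -0.3162, 0.0352]
eef_rot: [0.001, 0.991, -0.0, 0.131]
wrist_force: [-2.1, -0.0, 6.0]
opening: 0.514
grasp_force: 61.0
```

Run:
```python
from h import *
state();a=look('wrist','w7','shaker_c')['pixels'];b=look('scene','s7','shaker_c')['pixels']
cv2.imwrite('pics/c7.png',np.hstack([cv2.resize(a,(400,300)),cv2.resize(b[200:350,280:480],(400,300))])[:,:,::-1])
```

```text
13.62 [ 0.5015 -0.3162  0.0352] y [-0.    -1.     0.001] z [ 0.26  -0.001 -0.966] F [-2.1 -0.   6. ] op 0.514 g 61.0 q [-0.87  0.36  1.86  0.29  0.77  0.5 ]
shaker_c []
shaker_c [([0.496, -0.319, 0.038], 0.87)]
```

View pics/c7.png

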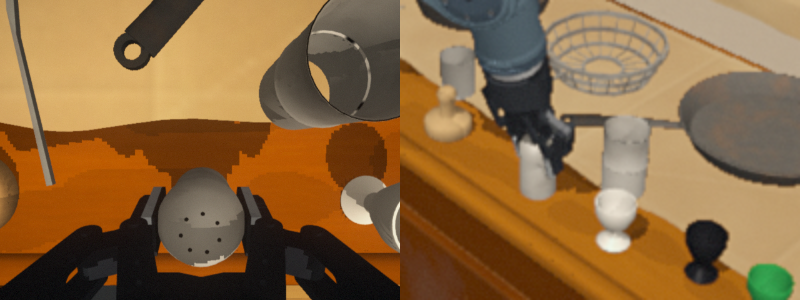

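Shaker held squarely. Lift, draw back from the shelf, carry across in front.

{"fn": "send_rows", "kwargs": {"series": [[[0, 0, 0], [0, 0, 8], 1], [[0, 0, 0], [0, 0, 22], 1], [[0, 0, 0], [-10, 0, 40], 1], [[0, 0, 0], [-30, 5, 60], 1], [[0, 0, 0], [-60, 20, 75], 1], [[0, 0, 0], [-80, 50, 85], 1], [[0, 0, 0], [-90, 90, 85], 1], [[0, 0, 0], [-95, 135, 85], 1], [[0, 0, 0], [-95, 180, 85], 1], [[0, 0, 0], [-95, 225, 85], 1]]}}

```text
time_s: 15.08
eef_pos: [0.4061, -0.0895, 0.1202]
eef_rot: [0.0, 0.991, -0.001, 0.131]
wrist_force: [0.7, 0.1, 0.3]
opening: 0.515
grasp_force: 61.1
```

{"fn": "send_rows", "kwargs": {"series": [[[0, 0, 0], [0, 45, 0], 1], [[0, 0, 0], [0, 90, 0], 1], [[0, 0, 0], [0, 135, 0], 1], [[0, 0, 0], [0, 180, 0], 1], [[0, 0, 0], [0, 225, 0], 1], [[0, 0, 0], [10, 270, 0], 1], [[0, 0, 0], [25, 310, 0], 1], [[0, 0, 0], [50, 340, 0], 1], [[0, 0, 0], [75, 355, 0], 1], [[0, 0, 0], [90, 357, 0], 1]]}}

```text
time_s: 16.32
eef_pos: [0.4972, 0.2674, 0.12]
eef_rot: [-0.0, 0.991, 0.0, 0.131]
wrist_force: [-0.4, -0.4, -0.5]
opening: 0.514
grasp_force: 61.2
```

Run:
```python
from h import *
state();a=look('wrist','w8','shaker_c shaker_pocket cup_pocket')['pixels'];look('top','t8','shaker_c shaker_pocket cup_pocket');b=look('scene','s8','shaker_c shaker_pocket cup_pocket')['pixels'];state()
cv2.imwrite('pics/c8.png',np.hstack([cv2.resize(a,(400,300)),cv2.resize(b[130:280,120:320],(400,300))])[:,:,::-1])
```

```text
16.32 [0.4972 0.2674 0.12  ] y [ 0.001 -1.    -0.   ] z [ 0.26   0.001 -0.966] F [-0.4 -0.4 -0.5] op 0.514 g 61.2 q [ 0.33  0.15  1.91 -0.11  0.83  1.97]
shaker_c []
shaker_pocket []
cup_pocket [([0.498, 0.178, 0.01], 0.95)]
shaker_c [([0.495, 0.263, 0.124], 0.46)]
shaker_pocket [([0.491, 0.262, 0.01], 0.87)]
cup_pocket [([0.498, 0.173, 0.008], 0.78)]
shaker_c [([0.491, 0.265, 0.124], 0.7)]
shaker_pocket [([0.489, 0.267, 0.012], 0.76)]
cup_pocket [([0.497, 0.18, 0.007], 0.9)]
16.93 [0.496  0.2663 0.1194] y [-0. -1. -0.] z [ 0.259  0.    -0.966] F [ 0.3 -1.  -0.5] op 0.518 g 61.2 q [ 0.33  0.15  1.92 -0.11  0.83  1.97]
```

View pics/c8.png

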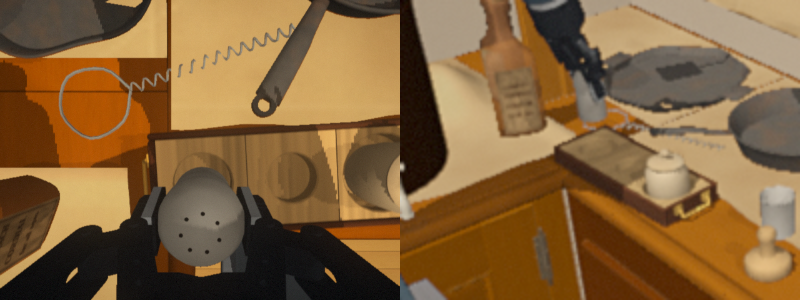

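Shaker hangs over the middling pocket (both near (0.491, 0.266)). Lowering.

{"fn": "send_rows", "kwargs": {"series": [[[0, 0, 0], [0, -1, -15], 1], [[0, 0, 0], [0, -1, -30], 1], [[0, 0, 0], [0, -1, -43], 1], [[0, 0, 0], [0, -1, -53], 1], [[0, 0, 0], [0, -1, -61], 1], [[0, 0, 0], [0, -1, -66], 1], [[0, 0, 0], [0, -1, -69], 1], [[0, 0, 0], [0, -1, -70], 1], [[0, 0, 0], [0, -1, -71], 1], [[0, 0, 0], [0, -1, -71], 1]]}}

```text
time_s: 18.18
eef_pos: [0.4963, 0.2655, 0.0485]
eef_rot: [-0.0, 0.991, -0.0, 0.131]
wrist_force: [0.8, 0.0, -0.9]
opening: 0.515
grasp_force: 61.2
```

{"fn": "send_rows", "kwargs": {"series": [[[0, 0, 0], [0, 0, -0.5], 1], [[0, 0, 0], [0, 0, -1], 1], [[0, 0, 0], [0, 0, -1.5], 1], [[0, 0, 0], [0, 0, -1.5], 1]]}}

```text
time_s: 18.68
eef_pos: [0.4964, 0.2655, 0.0472]
eef_rot: [-0.0, 0.991, -0.0, 0.131]
wrist_force: [-3.4, -2.0, 4.7]
opening: 0.515
grasp_force: 61.7
```

{"fn": "send_rows", "kwargs": {"series": [[[0, 0, 0], [0, 0, 0], 0.4], [[0, 0, 0], [0, 0, 0], 0], [[0, 0, 0], [0, 0, 0], -0.5], [[0, 0, 0], [0, 0, 0], -0.6], [[0, 0, 0], [0, 0, 0], -0.6], [[0, 0, 0], [-5, 0, 20], -0.6], [[0, 0, 0], [-15, 0, 50], -0.6], [[0, 0, 0], [-35, 0, 80], -0.6], [[0, 0, 0], [-70, -15, 110], -0.6], [[0, 0, 0], [-100, -40, 120], -0.6]]}}

```text
time_s: 19.92
eef_pos: [0.3962, 0.2258, 0.1688]
eef_rot: [-0.001, 0.991, 0.0, 0.132]
wrist_force: [0.6, -0.9, 0.6]
opening: 0.799
grasp_force: 0.0
```

Run:
```python
from h import *
state();camera('top');print([(np.round(d['xyz'],3),d['conf']) for d in spotter.landmark_of('shaker_c','top')]);a=look('wrist','w9','shaker_c pot_c cup_pocket')['pixels']
cv2.imwrite('pics/c9.png',cv2.resize(a,(480,360))[:,:,::-1])
```

```text
19.93 [0.3962 0.2258 0.1688] y [ 0.001 -1.    -0.001] z [ 0.262  0.001 -0.965] F [ 0.6 -0.9  0.6] op 0.799 g 0.0 q [ 0.31 -0.19  2.13 -0.1   0.95  1.93]
[(array([0.496, 0.264, 0.05 ]), 0.76)]
shaker_c []
pot_c [([0.496, 0.086, 0.049], 0.71)]
cup_pocket [([0.497, 0.18, 0.01], 0.89)]
```

View pics/c9.png

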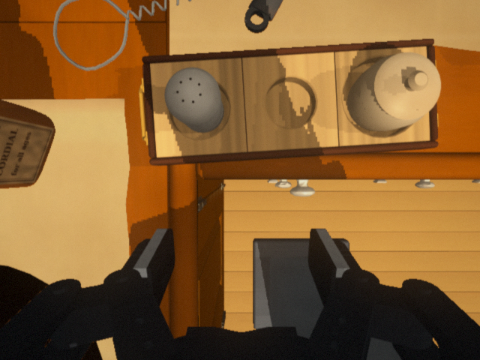

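Both stand upright down in their pockets: shaker at (195,100), pot at (395,92), empty narrow hole at (290,103). Heading for the cup, with the tool turned a quarter so the fingers close along x and clear the neighbours when placing.

{"fn": "send_rows", "kwargs": {"series": [[[0, 4, 0], [-5, -40, 10], -1], [[0, 8, 0], [-10, -85, 25], -1], [[0, 12, 0], [-10, -130, 31], -1], [[0, 15, 0], [-10, -180, 31], -1], [[0, 15, 0], [-10, -230, 31], -1], [[0, 15, 0], [-10, -280, 31], -1], [[0, 15, 0], [-10, -330, 31], -1], [[0, 15, 0], [-10, -380, 31], -1], [[0, 15, 0], [-10, -430, 31], -1], [[0, 15, 0], [-10, -470, 31], -1]]}}

```text
time_s: 21.48
eef_pos: [0.3864, -0.2471, 0.1971]
eef_rot: [-0.0, 1.0, -0.001, -0.0]
wrist_force: [0.0, 1.0, -0.0]
opening: 1.001
grasp_force: 0.0
```

{"fn": "send_rows", "kwargs": {"series": [[[0, 0, 10], [0, -30, 0], -1], [[0, 0, 20], [0, -60, 0], -1], [[0, 0, 30], [0, -90, 0], -1], [[0, 0, 40], [0, -120, 0], -1], [[0, 0, 50], [10, -150, 0], -1], [[0, 0, 60], [20, -180, 0], -1], [[0, 0, 70], [30, -195, 0], -1], [[0, 0, 80], [40, -195, 0], -1], [[0, 0, 90], [50, -195, 0], -1], [[0, 0, 90], [50, -195, 0], -1]]}}

```text
time_s: 22.72
eef_pos: [0.4369, -0.4397, 0.1962]
eef_rot: [-0.001, 0.708, 0.707, 0.0]
wrist_force: [-0.0, 0.0, -0.1]
opening: 1.001
grasp_force: 0.0
```

Run:
```python
from h import *
c9=np.load('pics/w9.npy',allow_pickle=True)[0];print('hole',ray(c9,387,137,.03))
state();a=look('wrist','w10','egg_cup_c');print(a['xyz'])
hsv=cv2.cvtColor(a['pixels'],cv2.COLOR_RGB2HSV);g=cv2.medianBlur(cv2.cvtColor(a['pixels'],7),3)
h=cv2.HoughCircles(g,cv2.HOUGH_GRADIENT,1.5,30,param1=120,param2=30,minRadius=22,maxRadius=50)
for u,v,r in h[0][:8]:print(round(u),round(v),round(r),np.round(ray(a,u,v,.059),3))
cv2.imwrite('pics/c10.png',cv2.resize(a['pixels'],(480,360))[:,:,::-1])
```

```text
hole [0.49501211 0.1762167  0.03      ]
22.73 [ 0.4369 -0.4397  0.1962] y [ 1.    -0.001 -0.001] z [-0.001  0.001 -1.   ] F [-0.   0.  -0.1] op 1.001 g 0.0 q [-0.98  0.31  1.52 -0.    1.31 -0.98]
egg_cup_c [([0.516, -0.623, 0.032], 0.97), ([0.495, -0.439, 0.029], 0.7), ([0.524, -0.543, 0.031], 0.68)]
[ 0.43586612 -0.36525727  0.33920958]
398 232 29 [ 0.491 -0.443  0.059]
514 149 37 [ 0.567 -0.385  0.059]
542 160 43 [ 0.588 -0.392  0.059]
415 443 29 [ 0.516 -0.634  0.059]
430 337 39 [ 0.521 -0.53   0.059]
484 146 36 [ 0.547 -0.383  0.059]
256 31 39 [ 0.394 -0.311  0.059]
```

View pics/c10.png

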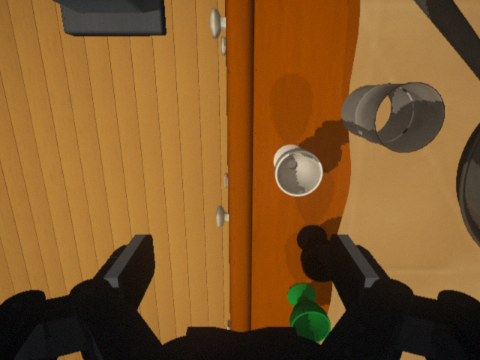

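White cup rim at (299,173) in the picture, i.e. (0.491, -0.442). Descending over it.

{"fn": "send_rows", "kwargs": {"series": [[[0, 0, 0], [30, -1, -20], -1], [[0, 0, 0], [54, -2, -45], -1], [[0, 0, 0], [54, -2, -75], -1], [[0, 0, 0], [54, -2, -105], -1], [[0, 0, 0], [54, -2, -132], -1], [[0, 0, 0], [54, -2, -152], -1], [[0, 0, 0], [54, -2, -166], -1], [[0, 0, 0], [54, -2, -166], -1]]}}

```text
time_s: 23.82
eef_pos: [0.4897, -0.4411, 0.0308]
eef_rot: [-0.001, 0.707, 0.707, 0.0]
wrist_force: [-0.3, -1.1, 0.2]
opening: 1.003
grasp_force: 0.0
```

{"fn": "send_rows", "kwargs": {"series": [[[0, 0, 0], [0, 0, 0], -0.2], [[0, 0, 0], [0, 0, 0], 0.2], [[0, 0, 0], [0, 0, 0], 0.5], [[0, 0, 0], [0, 0, 0], 1], [[0, 0, 0], [0, 0, 0], 1], [[0, 0, 0], [0, 0, 0], 1], [[0, 0, 0], [0, 0, 0], 1], [[0, 0, 0], [0, 0, 0], 1]]}}

```text
time_s: 24.82
eef_pos: [0.491, -0.4424, 0.0334]
eef_rot: [0.001, 0.707, 0.707, -0.0]
wrist_force: [0.9, -0.0, 6.2]
opening: 0.51
grasp_force: 60.9
```

Run:
```python
from h import *
state();a=look('wrist','w11','egg_cup_c')['pixels'];b=look('scene','s11','egg_cup_c')['pixels']
cv2.imwrite('pics/c11.png',np.hstack([cv2.resize(a,(400,300)),cv2.resize(b[220:370,320:520],(400,300))])[:,:,::-1])
```

```text
24.82 [ 0.491  -0.4424  0.0334] y [ 1.    -0.     0.002] z [ 0.002 -0.002 -1.   ] F [ 0.9 -0.   6.2] op 0.51 g 60.9 q [-0.91  0.59  1.5   0.    1.06 -0.91]
egg_cup_c [([0.494, -0.44, 0.03], 0.84)]
egg_cup_c [([0.514, -0.627, 0.029], 0.95), ([0.49, -0.447, 0.03], 0.93), ([0.522, -0.544, 0.029], 0.56)]
```

View pics/c11.png

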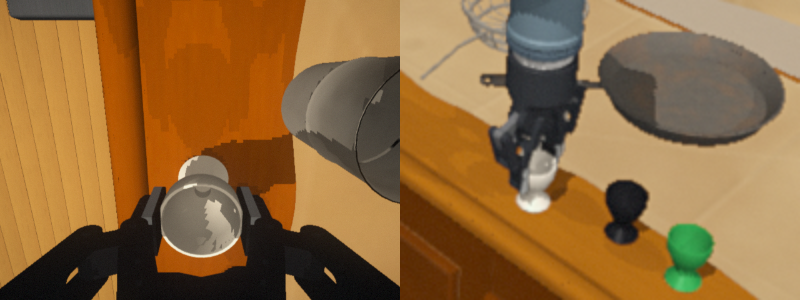

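Cup gripped upright. Lift, retreat, carry across.

{"fn": "send_rows", "kwargs": {"series": [[[0, 0, 0], [0, 0, 8], 1], [[0, 0, 0], [0, 0, 22], 1], [[0, 0, 0], [-15, 0, 45], 1], [[0, 0, 0], [-40, 5, 65], 1], [[0, 0, 0], [-70, 20, 80], 1], [[0, 0, 0], [-90, 50, 90], 1], [[0, 0, 0], [-95, 90, 90], 1], [[0, 0, 0], [-95, 135, 90], 1], [[0, 0, 0], [-95, 180, 90], 1], [[0, 0, 0], [-95, 225, 90], 1]]}}

```text
time_s: 26.28
eef_pos: [0.3951, -0.2154, 0.1226]
eef_rot: [0.001, 0.707, 0.707, 0.0]
wrist_force: [0.8, 0.8, -1.0]
opening: 0.505
grasp_force: 61.1
```

{"fn": "send_rows", "kwargs": {"series": [[[0, 0, 0], [0, 45, 0], 1], [[0, 0, 0], [0, 90, 0], 1], [[0, 0, 0], [0, 135, 0], 1], [[0, 0, 0], [0, 180, 0], 1], [[0, 0, 0], [0, 225, 0], 1], [[0, 0, 0], [0, 270, 0], 1], [[0, 0, 0], [0, 315, 0], 1], [[0, 0, 0], [0, 355, 0], 1], [[0, 0, 0], [0, 385, 0], 1], [[0, 0, 0], [10, 394, 0], 1]]}}

```text
time_s: 27.52
eef_pos: [0.405, 0.1789, 0.1224]
eef_rot: [0.0, 0.706, 0.708, 0.0]
wrist_force: [0.3, -0.4, -0.2]
opening: 0.512
grasp_force: 61.0
```

{"fn": "send_rows", "kwargs": {"series": [[[0, 0, 0], [25, 0, 0], 1], [[0, 0, 0], [50, 0, 0], 1], [[0, 0, 0], [75, 0, 0], 1], [[0, 0, 0], [90, 0, 0], 1], [[0, 0, 0], [90, 0, 0], 1]]}}

```text
time_s: 28.15
eef_pos: [0.496, 0.1768, 0.1219]
eef_rot: [0.0, 0.708, 0.707, 0.0]
wrist_force: [0.2, 0.5, -0.7]
opening: 0.514
grasp_force: 61.1
```

Run:
```python
from h import *
state();a=look('wrist','w12','egg_cup_c cup_pocket')['pixels'];look('top','t12','egg_cup_c cup_pocket');b=look('scene','s12','egg_cup_c cup_pocket')['pixels'];state()
cv2.imwrite('pics/c12.png',np.hstack([cv2.resize(a,(400,300)),cv2.resize(b[130:280,120:320],(400,300))])[:,:,::-1])
```

```text
28.15 [0.496  0.1768 0.1219] y [ 1.    -0.001  0.   ] z [ 0. -0. -1.] F [ 0.2  0.5 -0.7] op 0.514 g 61.1 q [ 0.12  0.2   1.82 -0.    1.12  0.12]
egg_cup_c [([0.499, 0.18, 0.118], 0.8)]
cup_pocket [([0.499, 0.18, 0.01], 0.73)]
egg_cup_c [([0.527, -0.539, 0.027], 0.79), ([0.511, -0.624, 0.029], 0.66), ([0.496, 0.18, 0.123], 0.57)]
cup_pocket [([0.5, 0.173, 0.009], 0.68)]
egg_cup_c [([0.522, -0.541, 0.03], 0.85), ([0.515, -0.63, 0.027], 0.81), ([0.494, 0.174, 0.119], 0.73)]
cup_pocket [([0.499, 0.176, 0.007], 0.52)]
28.6 [0.4949 0.1776 0.1219] y [ 1. -0.  0.] z [ 0.  0. -1.] F [1.1 0.2 0. ] op 0.511 g 61.1 q [0.12 0.2  1.82 0.   1.12 0.12]
```

View pics/c12.png

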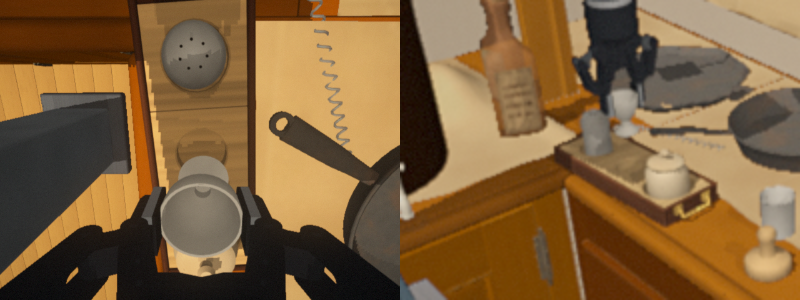

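Cup hangs right over the narrow hole (hole column ~202, cup ~201). Lowering.

{"fn": "send_rows", "kwargs": {"series": [[[0, 0, 0], [1, 0, -15], 1], [[0, 0, 0], [1, 0, -30], 1], [[0, 0, 0], [1, 0, -43], 1], [[0, 0, 0], [1, 0, -54], 1], [[0, 0, 0], [1, 0, -62], 1], [[0, 0, 0], [1, 0, -68], 1], [[0, 0, 0], [1, 0, -72], 1], [[0, 0, 0], [1, 0, -74], 1], [[0, 0, 0], [1, 0, -75], 1], [[0, 0, 0], [1, 0, -75], 1]]}}

```text
time_s: 29.85
eef_pos: [0.4964, 0.1775, 0.047]
eef_rot: [0.0, 0.707, 0.707, 0.0]
wrist_force: [1.0, 0.4, 0.1]
opening: 0.507
grasp_force: 61.1
```

{"fn": "send_rows", "kwargs": {"series": [[[0, 0, 0], [0, 0, -0.5], 1], [[0, 0, 0], [0, 0, -1], 1], [[0, 0, 0], [0, 0, -1.5], 1], [[0, 0, 0], [0, 0, -1.5], 1]]}}

```text
time_s: 30.35
eef_pos: [0.4963, 0.1775, 0.0454]
eef_rot: [0.0, 0.707, 0.707, 0.0]
wrist_force: [-0.6, 0.3, 0.7]
opening: 0.505
grasp_force: 61.2
```

{"fn": "send_rows", "kwargs": {"series": [[[0, 0, 0], [0, 0, -0.5], 1], [[0, 0, 0], [0, 0, -1], 1], [[0, 0, 0], [0, 0, -1], 1]]}}

```text
time_s: 30.72
eef_pos: [0.4964, 0.1776, 0.0452]
eef_rot: [0.0, 0.707, 0.707, 0.0]
wrist_force: [-2.8, 0.0, 9.6]
opening: 0.509
grasp_force: 61.8
```

{"fn": "send_rows", "kwargs": {"series": [[[0, 0, 0], [0, 0, 0.5], 0.4], [[0, 0, 0], [0, 0, 0.5], 0], [[0, 0, 0], [0, 0, 0.5], -0.5], [[0, 0, 0], [0, 0, 0.5], -0.8], [[0, 0, 0], [0, 0, 0.5], -0.8], [[0, 0, 0], [0, 0, 0.5], -0.8], [[0, 0, 0], [0, 0, 25], -0.8], [[0, 0, 0], [0, 0, 60], -0.8], [[0, 0, 0], [-30, 0, 100], -0.8], [[0, 0, 0], [-80, 0, 130], -0.8]]}}

```text
time_s: 31.98
eef_pos: [0.4169, 0.1774, 0.1762]
eef_rot: [0.001, 0.708, 0.707, 0.001]
wrist_force: [0.5, 0.9, 1.1]
opening: 0.897
grasp_force: 0.0
```

{"fn": "send_rows", "kwargs": {"series": [[[0, 0, 0], [-20, -50, 10], -0.8], [[0, 0, 0], [-30, -100, 20], -0.8], [[0, 0, 0], [-30, -150, 20], -0.8], [[0, 0, 0], [-30, -150, 20], -0.8], [[0, 0, 0], [-30, -150, 20], -0.8], [[0, 0, 0], [-30, -150, 20], -0.8]]}}

```text
time_s: 32.72
eef_pos: [0.3861, 0.0285, 0.1941]
eef_rot: [-0.0, 0.707, 0.708, -0.0]
wrist_force: [-0.3, -0.2, 0.4]
opening: 0.898
grasp_force: 0.0
```

Run:
```python
from h import *
state();a=look('wrist','w13','egg_cup_c pot_c shaker_c')['pixels'];t=look('top','t13','egg_cup_c pot_c shaker_c')['pixels'];b=look('scene','s13','egg_cup_c pot_c shaker_c stamp_c low_measure_c tall_measure_c')['pixels']
cv2.imwrite('pics/c13.png',np.vstack([np.hstack([cv2.resize(a,(400,300)),cv2.resize(b[130:280,120:320],(400,300))]),cv2.resize(t[205:285,150:520],(800,173))])[:,:,::-1])
```

```text
32.73 [0.3861 0.0285 0.1941] y [ 1.     0.001 -0.001] z [-0.001  0.    -1.   ] F [-0.3 -0.2  0.4] op 0.898 g 0.0 q [-0.24 -0.23  2.09  0.    1.29 -0.24]
egg_cup_c [([0.501, 0.178, 0.039], 0.78)]
pot_c [([0.497, 0.088, 0.054], 0.74)]
shaker_c []
egg_cup_c [([0.514, -0.629, 0.029], 0.72), ([0.498, 0.177, 0.045], 0.56), ([0.525, -0.54, 0.028], 0.5)]
pot_c [([0.505, 0.085, 0.049], 0.62), ([0.498, 0.178, 0.043], 0.23), ([0.5, 0.174, 0.009], 0.2)]
shaker_c [([0.498, 0.266, 0.052], 0.57)]
egg_cup_c [([0.524, -0.541, 0.031], 0.75), ([0.515, -0.625, 0.032], 0.62)]
pot_c [([0.5, 0.082, 0.056], 0.93)]
shaker_c [([0.493, 0.263, 0.053], 0.66)]
stamp_c [([0.498, -0.144, 0.035], 0.58)]
low_measure_c [([0.569, -0.083, 0.03], 0.87)]
tall_measure_c [([0.573, -0.386, 0.046], 0.75)]
```

View pics/c13.png

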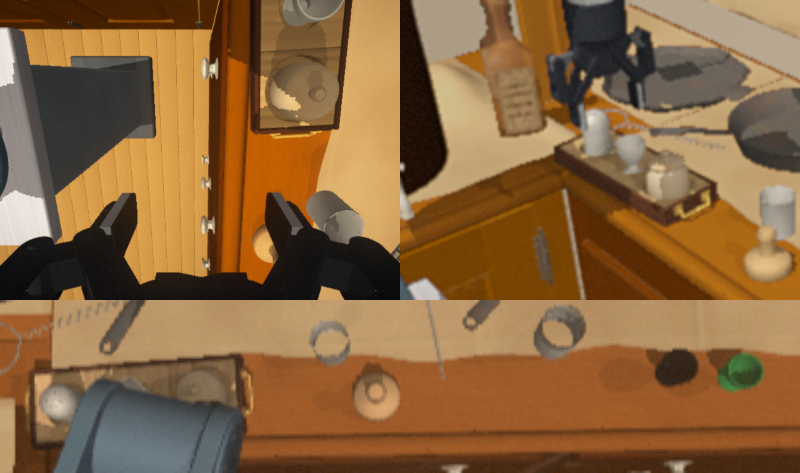

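All three stand upright in their own pockets (scene view: shaker (597,130), cup (630,150), pot (668,175)). The stamp, the measures and the black and green cups are where they were, and the arm is clear.

```bash
python3 -c "
from bench import ctrl
print(ctrl.hand_in())"
```

```text
the job is handed in; nothing more can be done
None
```

The mustard pot, pepper shaker and white egg cup each stand upright and released, right down in their own pockets in the caddy. The look-alikes were left where they stood, and the job was handed in at about 33 s; no verdict came back.

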